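# Take the spent battery pack out of an emergency lamp

## Robot

A 7-joint arm with a two-finger parallel gripper is mounted at the origin on the work surface. World frame = base frame: x ahead of the robot, y to its left, z up, the work surface at z = 0. Lengths are in m, angles in degrees, forces in N, time in s.
With the tool pointing down it reaches from about 0.425 to 0.925 m from the base axis. Payload 6.8 kg.
Tool frame: the origin (TCP) lies on the centre line of the jaws, within the pads' length; the fingertips stand 14 mm ahead of it and the grasp point (between the pads) lies 5 mm behind it (bot.tcp_to_tips is the distance from the TCP to the fingertips, in m); z points along the fingers, y is the line along which they close (so a half turn about z gives the same grasp; the last joint's range is limited). The gripper opens to 85 mm and grips with 20 to 120 N. Pads are 22 mm wide; open, the fingers measure 114 mm over their backs; the gripper's body (76 mm by 85 mm) begins 54 mm behind the grasp point. The pads swing forward as they close: fully open they stand 13 mm farther back than shut.
Start: joints at [-82.397, 27.33, 1.283, 89.118, -0.659, 63.558, -4.761], TCP at [0.161, 0.656, 0.245] pointing down, gripper open.
Joint ranges: [-169.35, 169.35], [-19.33, 120.38], [-80.79, 83.38], [13.8, 139.57], [-78.32, 258.32], [9.67, 109.79], [-169.56, 169.56]. Speed limits (degrees/s): [136.94, 136.94, 180, 180, 180, 180, 180].

## Interface

Orientations are given as a 3x3 rotation matrix whose columns are the frame's x, y, z axes.
In Python, from station import monitor, cams, sign_off, bot gives the robot as it stands.
- The arm moves only by the tool play_rows, never from a script. Its arguments are lists of equal length, an entry for each row: "claw": the opening, from 0 (shut) to 1 (fully open); "offset": the shift along the tool's x, y, z in m, a list of three; "rotation": the turn, a rotation vector about the tool's x, y, z in degrees, a list of three. A call has 1 to 12 rows; each row is the pose to reach, as a shift and turn from the pose commanded when the call began, along the tool's axes at that moment; what a row does not reach only later rows make up. A row lasts 1/12 s, in which the tool goes at most 41.7 mm and 7.16 degrees, less where a joint would pass 70% of its speed; a pose out of reach is approached as far as the arm can. A call with a gripper value outside its range is refused whole. The fingers move at their own pace and stop on an object; the grip force is fixed at half the most. Time passes only in rows, so rows that repeat a pose let the fingers close. It gives the time, the measured TCP pose, the force, the opening and the grip force at its end, in the units of the state.
- monitor.observe(): the state, without advancing time (a new reading comes with each control period).
- cams.grab_frame(name): name is "side" or "top"; returns the picture (480x640x3 uint8, red, green, blue); there is no depth.
- cams.calibration(name): a dict with "K" (3x3 intrinsics, pixels), "rvec" (rotation vector, rad) and "tvec" (3), from world to camera coordinates, as OpenCV has them. Camera axes: x right, y down, z forward; pixel columns grow to the right and rows downward; lengths in m; the calibration is good to about 2 mm. A picture is of the moment at which its call begins. calibration takes no time and is no camera call.
- sign_off(): hands the job in; it is judged then, once.
The state is a dict: "t": time; "joint_positions": joint angles; "joint_vel": joint speeds; "joint_efforts": joint torques, N m; "tool_pos": TCP position; "ee_rot": TCP orientation; "ft_force": force on the tool from outside, world axes, zero at the start; "torque": the same for the moment, N m; "opening": finger opening in m; "grip_force": force on a finger pad.
Only numpy, scipy, OpenCV 4.12 (cv2) and the standard library are available. Lean on these libraries where they do the work, as an engineer would, in place of code of your own. Each camera call takes 0.05 s, during which the arm holds its last target. There are 200 camera calls.

## Task

Slide the thumb latch of the emergency lamp sideways so that its battery cover springs open, take out the battery pack and lay it flat and right way up on the floor of the low crate, beside the pack that already lies there: set it down, do not drop it. Then ease the cover down without slamming it until the latch catches and it stays shut, and leave everything else on the bench where it is.

Things in the scene. Friction and masses are not known exactly. Their poses are not given: they have to be found in the camera images.
- lamp: White emergency lamp, 236 mm wide, 190 mm along its slope, lying face down on a low plywood stand so that its flat back slopes 30 deg, latch at the low end; fixed. Origin on the table, 115 mm below the point mouth; x level, towards the high end, y across, z up; turned about z only. It starts with its slope facing the robot's left, within 0.45 rad.
- mouth (a point): Middle of the battery compartment's mouth, in the plane of the lamp's back. x up the slope, y across, z out of the back, 30 deg from vertical. In this frame, mm: back x -108 to 79; compartment x -53 to 53, y -70 to 70, floor z -42. Four ribs 10 high (|x| 23 to 39, |y| 44 to 56) hold the pack at x = 0: finger room is between them, along the middle 80 mm of the pack.
- latch_knob (a point): Middle of the top of the latch's thumb piece, a grey block 26 (y) x 18 (x) x 24 (z) mm in mouth axes, below the cover's free edge; home it is at (-86, 0, 24) mm in the mouth frame. Beside it a bevelled tooth (x -72 to -61, y -17 to -3, up to z 21) holds down a tab of the cover.
- latch (a joint): Slide of the latch along the lamp's +y: 0 home, 0.013 m end stop. A spring pushes it home (2 N at 0, 3.5 N at the end). From 0.011 m on it lets the cover go; released, it goes home by itself. Pressing the cover down pushes the bevelled tooth aside and it snaps over the tab: the latch need not be moved to shut the cover, but must be free to move: press beside it.
- cover (a joint): Angle of the cover: 0 shut, 2.0 rad fully open (then nearly upright, over its hinge). It turns about the lamp's y at its high edge; the free edge, by the latch, swings up and over to the high side. A damped spring (0.28 Nm shut, 0.12 Nm open) opens it in 1 to 3 s and reopens it unless latched. The last bit of shutting takes 5 to 7 N near the free edge.
- cover_hinge (a point): Middle of the cover's hinge line, at (60, 0, 0) mm in the mouth frame.
- cover_edge (a point): Middle of the cover's free edge, on its outer face, 118 mm from the hinge line. The cover is a white plate 116 x 162 x 5 mm; its inner face lies in the plane through the hinge line, its outer face 5 mm outside it; shut it covers z 0 to 5 mm in the mouth frame.
- pack: Spent battery pack in the lamp: dark box 40 (x) x 120 (y) x 34 (z) mm, 0.2 to 0.42 kg. Origin at the centre of its underside, z up (in the lamp: out of its back, tilted 30 deg), y along it. It lies on the compartment's floor under the cover, within 5 mm of the middle in y.
- crate: Low open grey crate, 190 (x) x 160 (y) x 50 mm high, walls and floor 5 mm; fixed. Its origin is the centre of its underside, z up. It stands left or right of the lamp; the old pack lies in its +x half.
- old_pack: An identical pack that lies flat in the crate, its length along the crate's y, its middle 46 to 66 mm from the crate's middle to +x. Its origin is the centre of its underside, z up. 
- parts_bin: Deeper open grey bin, 190 x 160 x 85 mm high, on the other side of the lamp; fixed, not for the pack. Its origin is the centre of its underside, z up. 
- driver: Screwdriver 130 mm long, lying in the parts bin. Leave alone.
- diffuser: White lamp diffuser 60 x 130 x 30 mm, lying in the parts bin. Leave alone.
- cleaner: White bottle, 64 mm across, 190 mm high, standing beyond a crate. Its origin is the centre of its underside, z up. Leave alone.
- jar: Glass jar, 70 mm across, 100 mm high, standing beyond a crate. Its origin is the centre of its underside, z up. Leave alone.
- tape: Roll of brown tape lying flat, 100 mm across, 35 mm high, in front of the lamp. Its origin is the centre of its underside, z up. Leave alone.
- meter: Black multimeter 130 (x) x 70 x 32 mm, lying in front of the lamp. Its origin is the centre of its underside, z up. Leave alone.
Mind the look-alikes: they are no part of the job. What is shaped like the crate but turquoise is not meant.

How it is judged:
By the outcome, as a careful person would: the job done as asked, in the order asked, and still so for the second after the job is handed in, with the robot touching nothing.
It also fails if it takes over 69 s, if anything falls off the work surface, if the arm or the gripper's body presses on something with over 40 N, if the wrist force passes 120 N, or if a joint passes its speed limit or range.

## Working session

There is one attempt and no reset: what is moved stays moved. The work goes in short steps, Python scripts to look and compute and a tool call to move; the robot and the scene stay as the last step left them, time stands still between calls to the robot, and variables do not carry over. Pictures are saved under pics/ and viewed, at most 10 in all, crops included, and the job is handed in when it is done.

Besides the shell and the picture viewer there is one more tool, called after "Emit:" as a command line: name --argument value ..., lists and objects as JSON in quotes. play_rows: Moves the arm, as the interface text tells. Its arguments: {"type":"object","properties":{"claw":{"type":"array"},"offset":{"type":"array"},"rotation":{"type":"array"}},"required":["claw","offset","rotation"]}

```bash
ls; mkdir -p pics; python3 - <<'E'
from station import monitor,cams,bot
import cv2
for n in("side","top"):
    f=cams.grab_frame(n); cv2.imwrite(f"pics/{n}0.png",f[:,:,::-1])
    c=cams.calibration(n);print(n,c)
s=monitor.observe();print(s); print(bot.tcp_to_tips,[a for a in dir(bot) if a[0]!='_'])
E
```

```text
pics
side {'K': array([[586.95112552,   0.        , 322.59981692],
       [  0.        , 586.95112552, 238.98752724],
       [  0.        ,   0.        ,   1.        ]]), 'rvec': array([ 2.23339103, -0.94169317,  0.36809579]), 'tvec': array([-0.3415188 ,  0.33597671,  1.19455125])}
top {'K': array([[505.33699365,   0.        , 312.69287339],
       [  0.        , 505.33699365, 242.46859345],
       [  0.        ,   0.        ,   1.        ]]), 'rvec': array([ 2.1631762 , -2.22124591,  0.04207028]), 'tvec': array([0.01513273, 0.49481672, 1.32932908])}
{'t': 0.1, 'joint_positions': array([-82.3966781 ,  27.37262202,   1.279726  ,  89.17152107,
        -0.6598505 ,  63.56044901,  -4.76157666]), 'joint_vel': array([ 0.06517242, -0.17862808,  0.04535665, -0.11145739, -0.02976388,
        0.01393796,  0.06266113]), 'joint_efforts': array([ 3.74292140e-03, -5.97761929e+01,  1.61342751e+00, -2.81957138e+01,
        1.28118010e-02,  5.02465366e-03,  3.58754085e-05]), 'tool_pos': array([0.160853  , 0.65502109, 0.2444128 ]), 'ee_rot': array([[-9.71150148e-01,  2.38468657e-01, -3.00709641e-04],
       [ 2.38468823e-01,  9.71148716e-01, -1.67080891e-03],
       [-1.06401776e-04, -1.69431619e-03, -9.99998559e-01]]), 'ft_force': array([ 0.28052613,  0.82541717, -0.32790687]), 'torque': array([ 0.00627513, -0.03025796,  0.02498808]), 'grip_force': 0.0, 'opening': 0.08558477625042714}
0.014 ['Unreachable', 'tcp_to_tips']
```

View pics/side0.png

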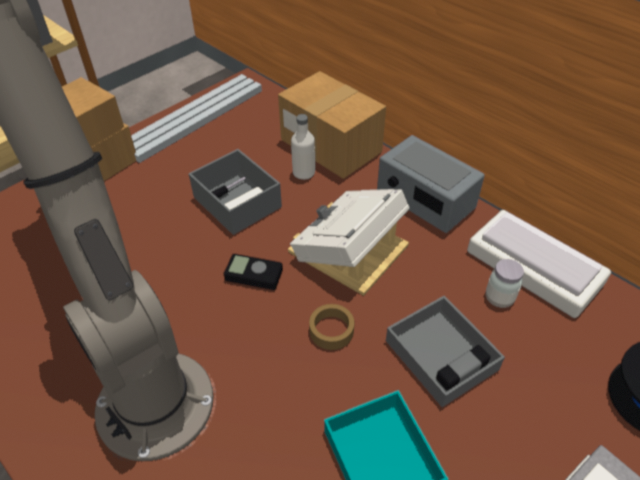

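View pics/top0.png

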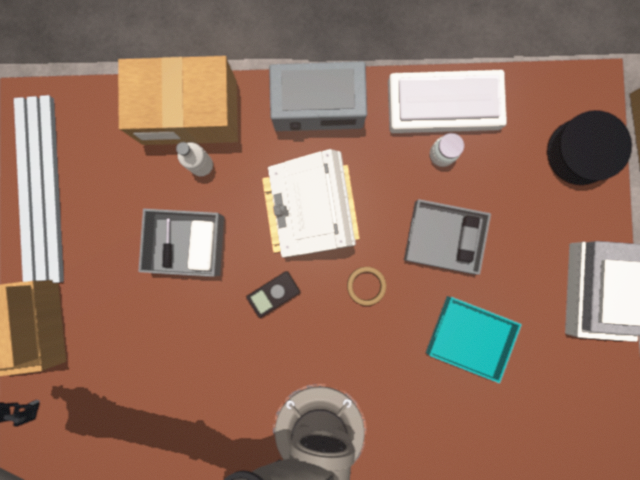

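The side view shows the lamp around (350,235), with the crate and old pack around (445,350). In the top view the lamp is at (312,205), its latch at (280,211), and the crate at (448,238) with the old pack on its right. I'll enlarge these areas for measuring.

```bash
python3 - <<'E'
import cv2
a=cv2.imread("pics/top0.png")[140:270,250:370]; b=cv2.imread("pics/top0.png")[190:285,400:500]
s=cv2.imread("pics/side0.png")
cv2.imwrite("pics/c1.png",cv2.resize(a,None,fx=4.6,fy=4.6,interpolation=2))
cv2.imwrite("pics/c2.png",cv2.resize(s[170:300,280:420],None,fx=4.6,fy=4.6,interpolation=2))
cv2.imwrite("pics/c3.png",cv2.resize(b,None,fx=5,fy=5,interpolation=2))
E
```

```text
(no output)
```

View pics/c1.png

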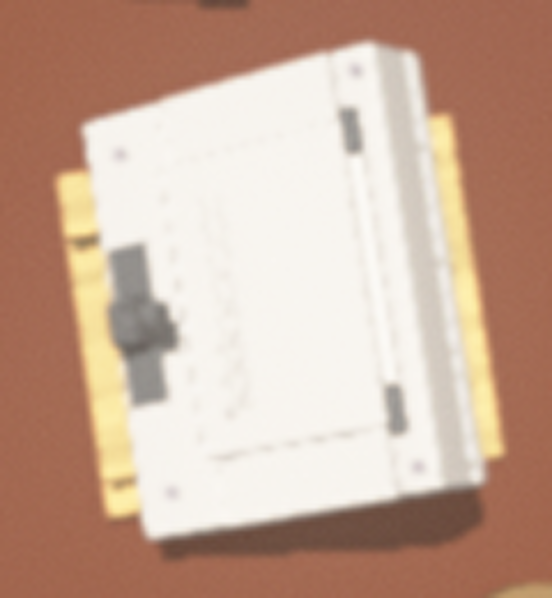

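View pics/c2.png

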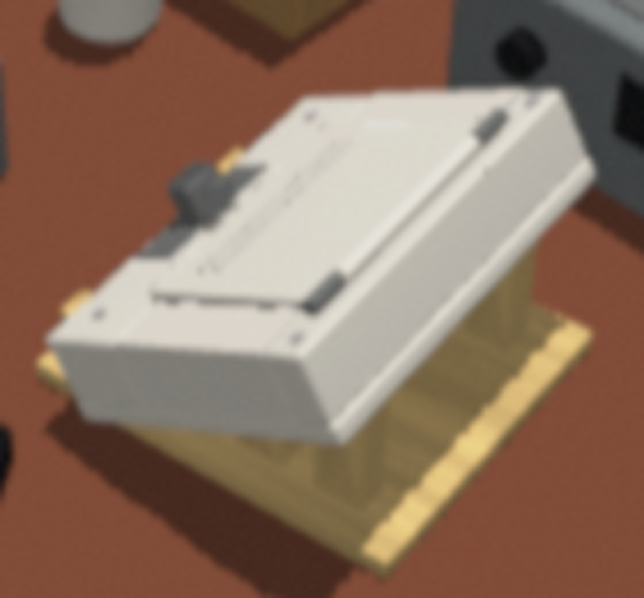

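View pics/c3.png

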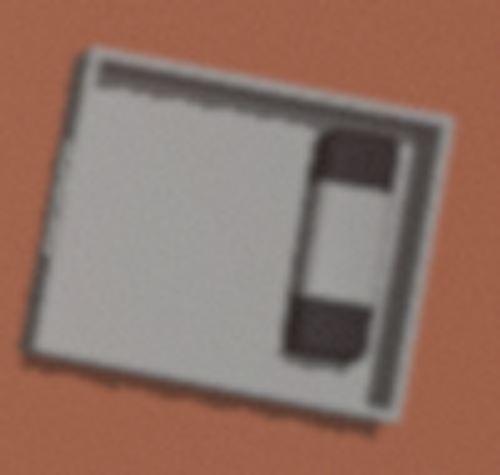

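Lamp back corners in c1 are (85,127), (375,42), (445,487)* and (150,540), with the knob at about (128,322). In c2 they are (48,340), (303,358), (560,92) and (305,97). Crate rim corners in c3 are (95,50), (455,120), (400,420) and (35,350). The old pack's top centre is near (348,245).

```bash
cat > h.py <<'E'
import numpy as np,cv2
from scipy.spatial.transform import Rotation as R
from scipy.optimize import least_squares
from station import cams
C={n:cams.calibration(n) for n in("side","top")}
def proj(n,P):
    c=C[n];return cv2.projectPoints(np.float64(P).reshape(-1,1,3),c["rvec"],c["tvec"],c["K"],None)[0][:,0]
TILT=R.from_euler('y',-30,degrees=True)   # mouth x up slope
def m2w(p,P):  # p=(X,Y,yawdeg)
    return R.from_euler('z',p[2],degrees=True).apply(TILT.apply(np.float64(P)/1e3))+[p[0],p[1],.115]
def fit(items,f,p0):
    r=least_squares(lambda p:np.concatenate([(proj(n,f(p,P))-px).ravel() for n,P,px in items]),p0,loss='soft_l1',x_scale=[.01,.01,1])
    return r.x,np.round(r.fun.reshape(-1,2),1)
E
python3 - <<'E'
from h import *
cor=[[-108,118,0],[79,118,0],[79,-118,0],[-108,-118,0],[-86,0,24]]
t=np.array([[85,127],[375,42],[445,487],[150,540],[132,322]])/4.6+[250,140]-.4
# side: low-near corner is y=-118
s=np.array([[305,97],[560,92],[303,358],[48,340],[197,175]])/4.6+[280,170]-.4
p,r=fit([("top",cor,t),("side",cor,s)],m2w,[.55,0,-80]);print(p,r.tolist())
for it in ([("top",cor,t)],[("side",cor,s)]):print(fit(it,m2w,[.55,0,-80])[0])
def cr(p,P):return R.from_euler('z',p[2],degrees=True).apply(np.float64(P)/1e3)+[p[0],p[1],0]
rim=[[-95,80,50],[95,80,50],[95,-80,50],[-95,-80,50]]
x=np.array([[95,50],[455,120],[400,420],[35,350]])/5+[400,190]-.4
q,r=fit([("top",rim,x)],cr,[.5,-.3,-100]);print(q,r.tolist())
pk=[[-20,60,39],[20,60,39],[20,-60,39],[-20,-60,39]]
x=np.array([[328,128],[400,137],[368,362],[295,350]])/5+[400,190]-.4
o,r=fit([("top",pk,x)],cr,[.5,-.3,-100]);print(o,r.tolist())
print("old in crate",R.from_euler('z',-q[2],degrees=True).apply([o[0]-q[0],o[1]-q[1],0]))
E
```

```text
[ 5.87202066e-01  3.71778949e-03 -8.25655990e+01] [[-0.1, -0.8], [-0.2, -0.7], [0.3, -0.1], [-0.3, -0.2], [-1.7, -0.0], [0.3, 0.5], [1.2, -0.0], [-0.0, 0.7], [-0.6, 0.8], [-1.1, 1.0]]
[ 5.86331279e-01  2.98939014e-03 -8.25390613e+01]
[ 5.88933323e-01  5.13233760e-03 -8.25764388e+01]
[   0.49918147   -0.34885544 -102.76694148] [[-0.4, -0.6], [0.3, -0.3], [0.0, 0.7], [0.1, 0.2]]
[   0.49351677   -0.40413292 -100.53983859] [[-0.4, -0.8], [0.5, -0.2], [0.3, 0.5], [-0.4, 0.4]]
old in crate [0.05516267 0.00669089 0.        ]
```

```bash
cat >> h.py <<'E'
from station import monitor
L=[.5872,.0037,-82.56]; CR=[.4992,-.3489,-102.8]
RM=R.from_euler('z',L[2],degrees=True)*TILT      # mouth axes in world
RT=RM*R.from_matrix(np.array([[0,-1,0],[-1,0,0],[0,0,-1]]).T)  # tool x=-my, y=-mx, z=-mz
def plan(*T):   # each T: (world pos, Rotation)
    s=monitor.observe();p=np.array(s["tool_pos"]);r=R.from_matrix(s["ee_rot"])
    print("t",round(s["t"],2),"mouth",np.round(RM.inv().apply(p-m2w(L,[0,0,0]))*1e3,1),"pos",p.round(4),"F",np.round(s["ft_force"],1),"open",round(s["opening"],4),"grip",s["grip_force"])
    for q,rr in T:
        print("off",r.inv().apply(q-p).round(4).tolist(),"rot",(r.inv()*rr).as_rotvec(degrees=True).round(1).tolist(),"dist",round(np.linalg.norm(q-p),3))
E
python3 - <<'E'
from h import *
plan((np.array([.35,.45,.34]),RT),(m2w(L,[-90,-38,110]),RT),(m2w(L,[-90,-38,28]),RT))
print(m2w(L,[[-90,-38,28],[-90,-38,110]]))
E
```

```text
t 0.1 mouth [-542.4 -338.4  462.6] pos [0.1609 0.655  0.2444] F [ 0.3  0.8 -0.3] open 0.0856 grip 0.0
off [-0.2326, -0.1542, -0.0953] rot [29.6, -5.6, -20.7] dist 0.295
off [-0.4858, -0.4206, 0.0799] rot [29.6, -5.6, -20.7] dist 0.648
off [-0.5006, -0.4587, 0.151] rot [29.6, -5.6, -20.7] dist 0.696
[[0.53761451 0.08994769 0.09424871]
 [0.53230551 0.13060251 0.16526279]]
```

Emit:
play_rows --claw '[1,0.8,0.5,0,0,0,0,0,0,0,0,0]' --offset '[[-0.02,-0.015,-0.01],[-0.05,-0.035,-0.03],[-0.08,-0.055,-0.05],[-0.11,-0.075,-0.065],[-0.14,-0.095,-0.08],[-0.17,-0.115,-0.09],[-0.2,-0.135,-0.095],[-0.23,-0.155,-0.095],[-0.255,-0.18,-0.085],[-0.28,-0.205,-0.075],[-0.305,-0.23,-0.06],[-0.325,-0.25,-0.05]]' --rotation '[[2,-0.4,-1.4],[5,-0.9,-3.5],[8,-1.5,-5.6],[11,-2.1,-7.7],[14,-2.6,-9.8],[17,-3.2,-11.9],[20,-3.8,-14],[23,-4.3,-16.1],[26,-4.9,-18.2],[28.5,-5.4,-20],[29.6,-5.6,-20.7],[29.6,-5.6,-20.7]]'

```text
t: 1.1
tool_pos: [0.4174, 0.3331, 0.2934]
ee_rot: [[-0.992, -0.113, 0.064], [-0.13, 0.857, -0.498], [0.001, -0.502, -0.865]]
ft_force: [-0.4, -0.0, 0.2]
opening: -0.0002
grip_force: 0.0
```

```bash
python3 - <<'E'
from h import *
plan((m2w(L,[-90,-38,110]),RT),(m2w(L,[-90,-38,60]),RT))
print(monitor.observe()["joint_positions"].round(0))
E
```

```text
t 1.1 mouth [-212.7 -125.8  328.8] pos [0.4174 0.3331 0.2934] F [-0.4 -0.   0.2] open -0.0002 grip 0.0
off [-0.0878, -0.1222, 0.219] rot [-0.1, -0.0, 0.0] dist 0.266
off [-0.0879, -0.122, 0.269] rot [-0.1, -0.0, 0.0] dist 0.308
[-62.  23.   7.  96.  17.  85.  38.]
```

Emit:
play_rows --claw '[0,0,0,0,0,0,0,0,0,0,0,0]' --offset '[[-0.01,-0.014,0.02],[-0.02,-0.028,0.045],[-0.03,-0.042,0.07],[-0.04,-0.056,0.095],[-0.05,-0.07,0.12],[-0.06,-0.084,0.145],[-0.07,-0.098,0.17],[-0.08,-0.112,0.195],[-0.088,-0.122,0.22],[-0.088,-0.122,0.245],[-0.088,-0.122,0.265],[-0.088,-0.122,0.269]]' --rotation '[[0,0,0],[0,0,0],[0,0,0],[0,0,0],[0,0,0],[0,0,0],[0,0,0],[0,0,0],[0,0,0],[0,0,0],[0,0,0],[0,0,0]]'

```text
t: 2.1
tool_pos: [0.5337, 0.1053, 0.1208]
ee_rot: [[-0.992, -0.111, 0.06], [-0.126, 0.858, -0.498], [0.004, -0.502, -0.865]]
ft_force: [-0.4, 0.7, -0.7]
opening: 0.0001
grip_force: 0.0
```

```bash
python3 - <<'E'
from h import *
plan((m2w(L,[-90,-38,28]),RT))
f=cams.grab_frame("side");cv2.imwrite("pics/s1.png",cv2.resize(f[130:300,240:440,::-1],None,fx=3.5,fy=3.5,interpolation=2))
print(proj("side",m2w(L,[[-90,-38,46],[-86,0,24],[-86,-13,24]])),proj("side",monitor.observe()["tool_pos"]))
E
```

```text
t 2.1 mouth [-90.4 -39.9  58.8] pos [0.5337 0.1053 0.1208] F [-0.4  0.7 -0.7] open 0.0001 grip 0.0
off [-0.0021, -0.0003, 0.0308] rot [-0.1, -0.3, -0.1] dist 0.031
[[307.06158978 209.86818478]
 [321.2861758  208.67399726]
 [318.10528964 211.6236996 ]] [[304.03880631 205.38637748]]
```

View pics/s1.png

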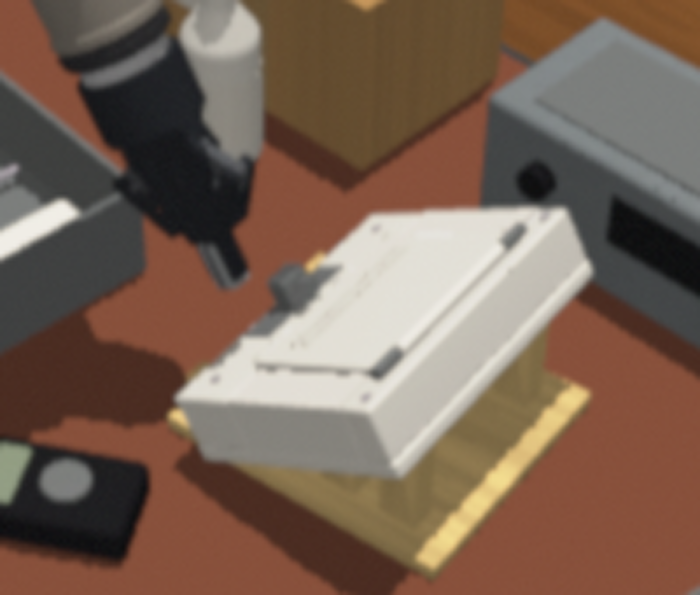

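The closed fingertips show at crop (235,285), which is pixel (307,211). That matches the 14 mm tip prediction. Next I descend beside the knob and push.

Emit:
play_rows --claw '[0,0,0,0,0,0,0,0,0,0,0]' --offset '[[0,0,0.012],[0,0,0.024],[0,0,0.032],[0,0,0.032],[-0.006,0,0.032],[-0.012,0,0.032],[-0.016,0,0.032],[-0.019,0,0.032],[-0.022,0,0.032],[-0.025,0,0.032],[-0.025,0,0.032]]' --rotation '[[0,0,0],[0,0,0],[0,0,0],[0,0,0],[0,0,0],[0,0,0],[0,0,0],[0,0,0],[0,0,0],[0,0,0],[0,0,0]]'

```text
t: 3.07
tool_pos: [0.5626, 0.0963, 0.0955]
ee_rot: [[-0.992, -0.111, 0.065], [-0.129, 0.859, -0.495], [-0.001, -0.499, -0.867]]
ft_force: [-3.6, 0.8, 1.0]
opening: 0.0001
grip_force: 1.6
```

```bash
python3 - <<'E'
from h import *
plan()
E
```

```text
t 3.07 mouth [-92.  -12.4  30.7] pos [0.5626 0.0963 0.0955] F [-3.6  0.8  1. ] open 0.0001 grip 1.5758623600413557
```

Emit:
play_rows --claw '[0,0,0,0,0]' --offset '[[-0.001,0,0],[-0.002,0,0],[-0.003,0,0],[-0.003,0,0],[-0.003,0,0]]' --rotation '[[0,0,0],[0,0,0],[0,0,0],[0,0,0],[0,0,0]]'

```text
t: 3.48
tool_pos: [0.5651, 0.0965, 0.0955]
ee_rot: [[-0.992, -0.111, 0.065], [-0.129, 0.859, -0.495], [-0.001, -0.499, -0.866]]
ft_force: [-3.4, 1.9, 1.9]
opening: 0.0002
grip_force: 1.7
```

```bash
python3 - <<'E'
from h import *
plan()
f=cams.grab_frame("side");cv2.imwrite("pics/s2.png",cv2.resize(f[130:300,240:440,::-1],None,fx=3.5,fy=3.5,interpolation=2))
E
```

```text
t 3.48 mouth [-91.9  -9.9  30.5] pos [0.5651 0.0965 0.0955] F [-3.4  1.9  1.9] open 0.0002 grip 1.7387508682440966
```

View pics/s2.png

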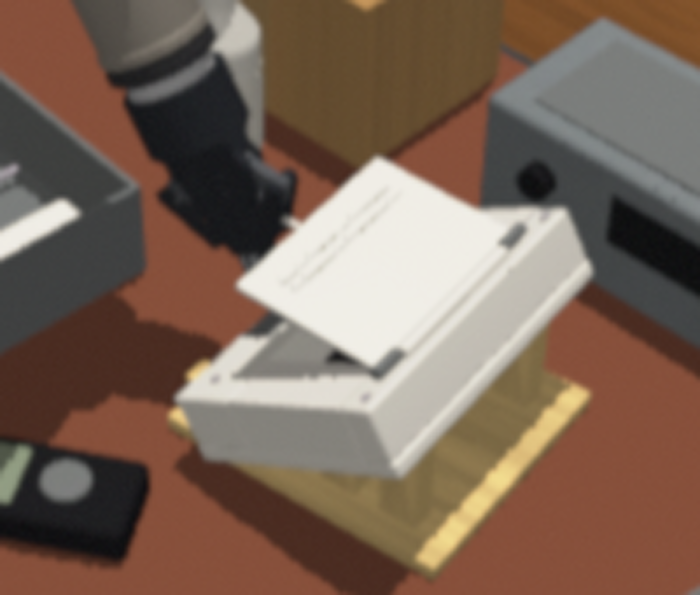

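The cover is springing open (free edge around crop (310,220)), clear of the gripper. I'll back off the knob and rise.

Emit:
play_rows --claw '[0,0,0,0.3,0.68,0.68,0.68,0.68,0.68,0.68,0.68,0.68]' --offset '[[0.012,0.008,0],[0.024,0.02,-0.005],[0.03,0.035,-0.02],[0.03,0.045,-0.04],[0.02,0.05,-0.065],[0.01,0.05,-0.09],[0,0.05,-0.11],[-0.01,0.05,-0.13],[-0.01,0.05,-0.13],[-0.01,0.05,-0.13],[-0.01,0.05,-0.13],[-0.01,0.05,-0.13]]' --rotation '[[0,0,0],[0,0,0],[0,0,0],[0,0,0],[0,0,0],[0,0,0],[0,0,0],[0,0,0],[0,0,0],[0,0,0],[0,0,0],[0,0,0]]'

```text
t: 4.53
tool_pos: [0.56, 0.2038, 0.1821]
ee_rot: [[-0.992, -0.112, 0.064], [-0.128, 0.858, -0.497], [0.001, -0.501, -0.866]]
ft_force: [0.2, -0.8, 0.2]
opening: 0.058
grip_force: 0.0
```

Emit:
play_rows --claw '[0.68,0.68,0.68,0.68,0.68,0.68,0.68,0.68]' --offset '[[0,0,0],[0,0,0],[0,0,0],[0,0,0],[0,0,0],[0,0,0],[0,0,0],[0,0,0]]' --rotation '[[0,0,0],[0,0,0],[0,0,0],[0,0,0],[0,0,0],[0,0,0],[0,0,0],[0,0,0]]'

```text
t: 5.2
tool_pos: [0.5611, 0.205, 0.1832]
ee_rot: [[-0.992, -0.111, 0.065], [-0.129, 0.859, -0.495], [-0.001, -0.499, -0.866]]
ft_force: [0.0, -0.0, -0.5]
opening: 0.0583
grip_force: 0.0
```

```bash
python3 - <<'E'
from h import *
plan((m2w(L,[0,0,90]),RT),(m2w(L,[0,0,-19]),RT))
f=cams.grab_frame("side");g=cams.grab_frame("top")
z=lambda a:cv2.resize(a[:,:,::-1],None,fx=3,fy=3,interpolation=2)
cv2.imwrite("pics/s3.png",np.hstack([z(f[110:300,250:430])[:, :390+100],z(g[130:320-0,260:360])]))
print(proj("side",m2w(L,[[0,-60,-8],[0,60,-8]])),proj("top",m2w(L,[[-20,-60,-8],[-20,60,-8],[20,60,-8],[20,-60,-8]])))
E
```

```text
t 5.2 mouth [-141.7    0.2  160.6] pos [0.5611 0.205  0.1832] F [ 0.  -0.  -0.5] open 0.0583 grip 0.0
off [0.0001, -0.1417, 0.0705] rot [0.0, 0.0, -0.1] dist 0.158
off [0.0002, -0.1418, 0.1795] rot [0.0, 0.0, -0.1] dist 0.229
[[336.78284026 234.46502086]
 [365.61456109 205.8988739 ]] [[309.14993339 228.4663113 ]
 [301.7005129  181.14655655]
 [315.35538192 177.57224304]
 [322.99047008 225.64296557]]
```

View pics/s3.png

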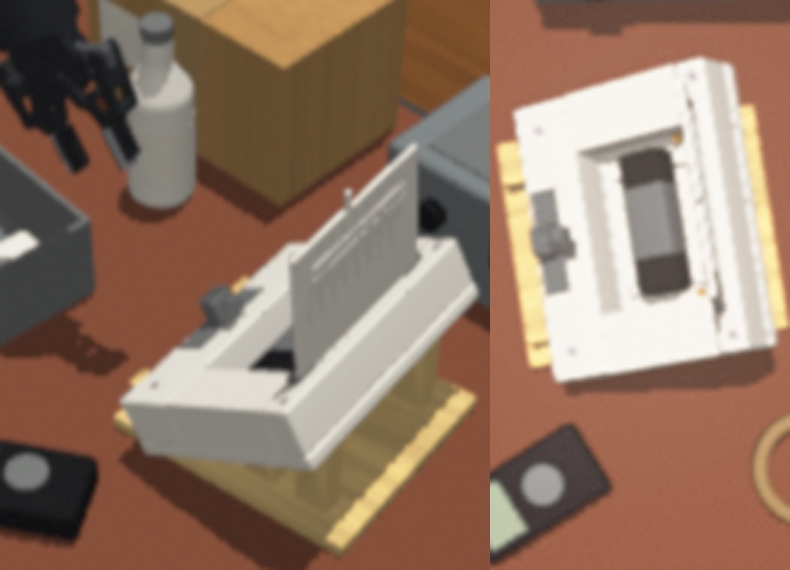

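The cover stands upright and the pack is exposed. Its corners are at crop (620,155)–(690,295), matching the model within about 2 mm. Going in to grasp it.

Emit:
play_rows --claw '[0.68,0.68,0.68,0.68,0.68,0.68,0.68,0.68,0.68,0.68,0.68,0.68]' --offset '[[0,-0.015,0.005],[0,-0.04,0.015],[0,-0.07,0.03],[0,-0.1,0.045],[0,-0.125,0.06],[0,-0.142,0.075],[0,-0.142,0.09],[0,-0.142,0.105],[0,-0.142,0.117],[0,-0.142,0.127],[0,-0.142,0.13],[0,-0.142,0.13]]' --rotation '[[0,0,0],[0,0,0],[0,0,0],[0,0,0],[0,0,0],[0,0,0],[0,0,0],[0,0,0],[0,0,0],[0,0,0],[0,0,0],[0,0,0]]'

```text
t: 6.3
tool_pos: [0.5849, 0.0179, 0.1409]
ee_rot: [[-0.992, -0.111, 0.064], [-0.128, 0.859, -0.496], [0.0, -0.5, -0.866]]
ft_force: [0.2, 0.8, -0.3]
opening: 0.0581
grip_force: 0.0
```

```bash
python3 - <<'E'
from h import *
plan((m2w(L,[0,0,-20]),RT))
E
```

```text
t 6.3 mouth [ 0.5 -0.4 29.6] pos [0.5849 0.0179 0.1409] F [ 0.2  0.8 -0.3] open 0.0581 grip 0.0
off [-0.0005, 0.0005, 0.0496] rot [0.0, -0.0, -0.0] dist 0.05
```

Emit:
play_rows --claw '[0.68,0.68,0.68,0.68,0.68,0.68,0.68,0.68]' --offset '[[0,0,0.008],[0,0,0.018],[0,0,0.028],[0,0,0.036],[0,0,0.043],[0,0,0.048],[0,0,0.05],[0,0,0.05]]' --rotation '[[0,0,0],[0,0,0],[0,0,0],[0,0,0],[0,0,0],[0,0,0],[0,0,0],[0,0,0]]'

```text
t: 6.97
tool_pos: [0.5884, -0.0066, 0.0977]
ee_rot: [[-0.992, -0.111, 0.064], [-0.129, 0.859, -0.496], [-0.0, -0.5, -0.866]]
ft_force: [0.2, -0.8, -0.3]
opening: 0.0583
grip_force: 0.0
```

```bash
python3 - <<'E'
from h import *
plan()
E
```

```text
t 6.97 mouth [  0.3  -0.2 -20.2] pos [ 0.5884 -0.0066  0.0977] F [ 0.2 -0.8 -0.3] open 0.0583 grip 0.0
```

Emit:
play_rows --claw '[0.4,0.2,0,0,0,0,0]' --offset '[[0,0,0],[0,0,0],[0,0,0],[0,0,0],[0,0,0],[0,0,0],[0,0,0]]' --rotation '[[0,0,0],[0,0,0],[0,0,0],[0,0,0],[0,0,0],[0,0,0],[0,0,0]]'

```text
t: 7.55
tool_pos: [0.5891, -0.0044, 0.0983]
ee_rot: [[-0.991, -0.112, 0.067], [-0.131, 0.86, -0.493], [-0.002, -0.498, -0.867]]
ft_force: [-0.4, 5.1, 1.6]
opening: 0.0394
grip_force: 62.0
```

Emit:
play_rows --claw '[0,0,0,0,0,0,0,0,0,0,0]' --offset '[[0,0,-0.004],[0,0,-0.01],[0,0,-0.02],[0,0,-0.032],[0,0,-0.046],[0,0,-0.062],[0,0,-0.08],[0,0,-0.1],[0,0,-0.118],[0,0,-0.128],[0,0,-0.13]]' --rotation '[[0,0,0],[0,0,0],[0,0,0],[0,0,0],[0,0,0],[0,0,0],[0,0,0],[0,0,0],[0,0,0],[0,0,0],[0,0,0]]'

```text
t: 8.47
tool_pos: [0.581, 0.0599, 0.2131]
ee_rot: [[-0.991, -0.111, 0.069], [-0.13, 0.86, -0.493], [-0.005, -0.498, -0.867]]
ft_force: [1.3, 0.5, -4.2]
opening: 0.0389
grip_force: 61.6
```

```bash
python3 - <<'E'
from h import *
RC=R.from_euler('z',CR[2],degrees=True)*R.from_matrix(np.array([[0,-1,0],[-1,0,0],[0,0,-1]]).T)
c=lambda x,y,z:R.from_euler('z',CR[2],degrees=True).apply(np.array([x,y,z])/1e3)+[CR[0],CR[1],0]
plan((np.array([.53,.02,.30]),RC),(np.array([.51,-.15,.32]),RC),(c(-30,2,160),RC),(c(-30,2,60),RC))
E
```

```text
t 8.47 mouth [1.000e-01 1.200e+00 1.132e+02] pos [0.581  0.0599 0.2131] F [ 1.3  0.5 -4.2] open 0.0389 grip 61.615233421325684
off [0.0554, -0.0719, -0.0592] rot [-29.5, 5.5, 19.8] dist 0.108
off [0.0973, -0.2259, 0.0059] rot [-29.5, 5.5, 19.8] dist 0.246
off [0.1224, -0.2923, 0.2283] rot [-29.5, 5.5, 19.8] dist 0.391
off [0.1229, -0.2425, 0.3151] rot [-29.5, 5.5, 19.8] dist 0.416
```

```bash
cat >> h.py <<'E'
RC=R.from_euler('z',CR[2],degrees=True)*R.from_matrix(np.array([[0,-1,0],[-1,0,0],[0,0,-1]]).T)
c=lambda x,y,z:R.from_euler('z',CR[2],degrees=True).apply(np.array([x,y,z])/1e3)+[CR[0],CR[1],0]
E
python3 - <<'E'
from h import *
plan(*[(np.array(w),RC) for w in ([.57,.065,.29],[.56,.05,.36],[.54,-.02,.37],[.53,-.1,.37],[.51,-.2,.33],c(-30,2,160))])
E
```

```text
t 8.47 mouth [1.000e-01 1.200e+00 1.132e+02] pos [0.581  0.0599 0.2131] F [ 1.3  0.5 -4.2] open 0.0389 grip 61.615233421325684
off [0.0099, -0.0326, -0.07] rot [-29.5, 5.5, 19.8] dist 0.078
off [0.0215, -0.0793, -0.124] rot [-29.5, 5.5, 19.8] dist 0.149
off [0.0504, -0.1423, -0.0995] rot [-29.5, 5.5, 19.8] dist 0.181
off [0.0707, -0.21, -0.0608] rot [-29.5, 5.5, 19.8] dist 0.23
off [0.1038, -0.2738, 0.0218] rot [-29.5, 5.5, 19.8] dist 0.294
off [0.1224, -0.2923, 0.2283] rot [-29.5, 5.5, 19.8] dist 0.391
```

Emit:
play_rows --claw '[0,0,0,0,0,0,0,0,0,0,0,0]' --offset '[[0.004,-0.013,-0.028],[0.009,-0.03,-0.058],[0.0145,-0.052,-0.09],[0.02,-0.075,-0.118],[0.03,-0.1,-0.115],[0.042,-0.125,-0.106],[0.05,-0.142,-0.1],[0.058,-0.17,-0.084],[0.066,-0.195,-0.07],[0.076,-0.22,-0.048],[0.088,-0.245,-0.015],[0.104,-0.274,0.022]]' --rotation '[[-1,0.2,0.7],[-3,0.6,2],[-6,1.1,4],[-9,1.7,6],[-12,2.2,8],[-15,2.8,10],[-18,3.4,12],[-21,3.9,14],[-24,4.5,16],[-27,5,18],[-29,5.4,19.4],[-29.5,5.5,19.8]]'

```text
t: 9.47
tool_pos: [0.5092, -0.1965, 0.3314]
ee_rot: [[-0.974, 0.227, -0.002], [0.227, 0.974, -0.001], [0.002, -0.002, -1.0]]
ft_force: [1.2, -1.4, -4.8]
opening: 0.039
grip_force: 62.0
```

```bash
python3 - <<'E'
from h import *
plan((c(-30,2,160),RC),(c(-30,2,75),RC))
E
```

```text
t 9.47 mouth [ 271.4 -103.3   93.2] pos [ 0.5092 -0.1965  0.3314] F [ 1.2 -1.4 -4.8] open 0.039 grip 62.04766273498535
off [-0.027, -0.1203, 0.1716] rot [-0.1, -0.1, -0.3] dist 0.211
off [-0.0271, -0.1202, 0.2566] rot [-0.1, -0.1, -0.3] dist 0.285
```

Emit:
play_rows --claw '[0,0,0,0,0,0,0,0,0,0,0,0]' --offset '[[-0.005,-0.025,0.015],[-0.01,-0.05,0.035],[-0.017,-0.075,0.06],[-0.022,-0.1,0.085],[-0.026,-0.115,0.11],[-0.027,-0.12,0.135],[-0.027,-0.12,0.16],[-0.027,-0.12,0.185],[-0.027,-0.12,0.21],[-0.027,-0.12,0.232],[-0.027,-0.12,0.246],[-0.027,-0.12,0.25]]' --rotation '[[0,0,-0.3],[0,0,-0.3],[0,0,-0.3],[0,0,-0.3],[0,0,-0.3],[0,0,-0.3],[0,0,-0.3],[0,0,-0.3],[0,0,-0.3],[0,0,-0.3],[0,0,-0.3],[0,0,-0.3]]'

```text
t: 10.47
tool_pos: [0.5068, -0.3157, 0.0788]
ee_rot: [[-0.976, 0.219, -0.009], [0.219, 0.976, 0.0], [0.009, -0.002, -1.0]]
ft_force: [-0.7, 0.2, -3.7]
opening: 0.039
grip_force: 62.0
```

```bash
python3 - <<'E'
from h import *
plan((c(-30,2,32),RC))
g=cams.grab_frame("top");f=cams.grab_frame("side")
z=lambda a:cv2.resize(a[:,:,::-1],None,fx=3,fy=3,interpolation=2)
cv2.imwrite("pics/s4.png",np.hstack([z(g[170:300,390:510]),z(f[280:410,370:510])]))
E
```

```text
t 10.47 mouth [ 247.1 -121.1 -184.5] pos [ 0.5068 -0.3157  0.0788] F [-0.7  0.2 -3.7] open 0.039 grip 61.980063915252686
off [-0.0024, -0.004, 0.0468] rot [-0.1, -0.5, 0.2] dist 0.047
```

View pics/s4.png

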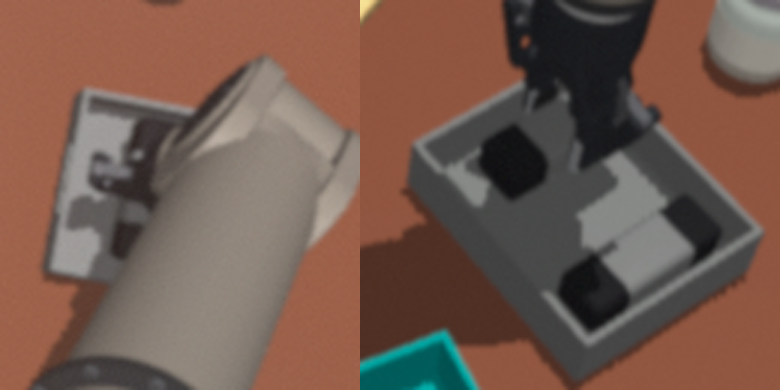

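The pack is held inside the crate, clear of the walls and the old pack (its near end shows at (515,160) on the right). Lowering gently.

Emit:
play_rows --claw '[0,0,0,0,0,0,0,0,0,0]' --offset '[[-0.001,-0.002,0.008],[-0.002,-0.004,0.018],[-0.002,-0.004,0.028],[-0.002,-0.004,0.036],[-0.002,-0.004,0.041],[-0.002,-0.004,0.044],[-0.002,-0.004,0.046],[-0.002,-0.004,0.047],[-0.002,-0.004,0.047],[-0.002,-0.004,0.047]]' --rotation '[[0,-0.3,0],[0,-0.5,0],[0,-0.5,0],[0,-0.5,0],[0,-0.5,0],[0,-0.5,0],[0,-0.5,0],[0,-0.5,0],[0,-0.5,0],[0,-0.5,0]]'

```text
t: 11.4
tool_pos: [0.5109, -0.321, 0.0354]
ee_rot: [[-0.976, 0.218, 0.007], [0.218, 0.976, -0.004], [-0.007, -0.003, -1.0]]
ft_force: [0.7, 0.1, -3.9]
opening: 0.0391
grip_force: 62.2
```

Emit:
play_rows --claw '[0,0,0,0]' --offset '[[0,0,0.0005],[0,0,0.001],[0,0,0.0015],[0,0,0.0015]]' --rotation '[[0,0,0],[0,0,0],[0,0,0],[0,0,0]]'

```text
t: 11.73
tool_pos: [0.5107, -0.3209, 0.0336]
ee_rot: [[-0.976, 0.218, 0.006], [0.218, 0.976, -0.004], [-0.007, -0.003, -1.0]]
ft_force: [-0.8, -0.0, -2.8]
opening: 0.0388
grip_force: 62.2
```

Emit:
play_rows --claw '[0,0,0,0,0,0]' --offset '[[0,0,0.001],[0,0,0.002],[0,0,0.003],[0,0,0.0035],[0,0,0.004],[0,0,0.004]]' --rotation '[[0,0.1,0],[0,0.2,0],[0,0.3,0],[0,0.4,0],[0,0.4,0],[0,0.4,0]]'

```text
t: 12.23
tool_pos: [0.5107, -0.3209, 0.0294]
ee_rot: [[-0.976, 0.218, -0.001], [0.218, 0.976, -0.002], [0.0, -0.003, -1.0]]
ft_force: [-1.1, 0.2, -3.7]
opening: 0.039
grip_force: 62.2
```

Emit:
play_rows --claw '[0,0,0,0]' --offset '[[0,0,0.0005],[0,0,0.001],[0,0,0.0015],[0,0,0.0015]]' --rotation '[[0,0,0],[0,0,0],[0,0,0],[0,0,0]]'

```text
t: 12.57
tool_pos: [0.5106, -0.3209, 0.028]
ee_rot: [[-0.976, 0.218, -0.001], [0.218, 0.976, -0.002], [0.0, -0.003, -1.0]]
ft_force: [0.4, -0.0, -4.3]
opening: 0.0389
grip_force: 62.2
```

Emit:
play_rows --claw '[0,0,0,0]' --offset '[[0,0,0.0005],[0,0,0.001],[0,0,0.001],[0,0,0.001]]' --rotation '[[0,0,0],[0,0,0],[0,0,0],[0,0,0]]'

```text
t: 12.9
tool_pos: [0.5106, -0.3209, 0.027]
ee_rot: [[-0.976, 0.218, -0.001], [0.218, 0.976, -0.002], [0.0, -0.003, -1.0]]
ft_force: [0.3, -0.9, -4.0]
opening: 0.0389
grip_force: 62.2
```

Emit:
play_rows --claw '[0,0,0,0]' --offset '[[0,0,0.0005],[0,0,0.001],[0,0,0.001],[0,0,0.001]]' --rotation '[[0,0,0],[0,0,0],[0,0,0],[0,0,0]]'

```text
t: 13.23
tool_pos: [0.5107, -0.321, 0.0267]
ee_rot: [[-0.976, 0.219, -0.001], [0.219, 0.976, -0.002], [0.0, -0.002, -1.0]]
ft_force: [-3.4, 2.2, 6.4]
opening: 0.0387
grip_force: 63.2
```

Contact felt (+6 N). Releasing and rising.

Emit:
play_rows --claw '[0.5,0.6,0.7,0.7,0.7,0.7]' --offset '[[0,0,0],[0,0,0],[0,0,0],[0,0,0],[0,0,0],[0,0,0]]' --rotation '[[0,0,0],[0,0,0],[0,0,0],[0,0,0],[0,0,0],[0,0,0]]'

```text
t: 13.73
tool_pos: [0.5108, -0.321, 0.026]
ee_rot: [[-0.976, 0.218, -0.001], [0.218, 0.976, -0.003], [0.0, -0.003, -1.0]]
ft_force: [0.4, -0.4, 1.2]
opening: 0.0597
grip_force: 0.0
```

Emit:
play_rows --claw '[0.7,0.7,0.7,0.7,0.7,0.7,0.7,0.5,0.2,0,0,0]' --offset '[[0,0,-0.008],[0,0,-0.02],[0,0,-0.035],[0,0,-0.055],[0,0,-0.08],[0,0,-0.11],[0,0,-0.14],[0,0,-0.17],[0,0,-0.2],[0,0,-0.23],[0,0,-0.25],[0,0,-0.26]]' --rotation '[[0,0,0],[0,0,0],[0,0,0],[0,0,0],[0,0,0],[0,0,0],[0,0,0],[0,0,0],[0,0,0],[0,0,0],[0,0,0],[0,0,0]]'

```text
t: 14.73
tool_pos: [0.5116, -0.3213, 0.2906]
ee_rot: [[-0.976, 0.219, 0.005], [0.219, 0.976, -0.005], [-0.006, -0.003, -1.0]]
ft_force: [1.1, -1.0, 0.1]
opening: 0.0006
grip_force: 0.0
```

```bash
python3 - <<'E'
from h import *
print(m2w(L,[[145,45,160],[145,45,100],[100,45,110],[-45,45,20]]))
plan((np.array([.58,-.2,.33]),RT),(m2w(L,[155,45,160]),RT),(m2w(L,[150,45,105]),RT))
E
```

```text
[[ 0.63772238 -0.03566304  0.32606406]
 [ 0.64160702 -0.06541047  0.27410254]
 [ 0.63591329 -0.02180952  0.26026279]
 [ 0.62547998  0.05808581  0.10982051]]
t 14.73 mouth [ 358.4 -117.    -4.2] pos [ 0.5116 -0.3213  0.2906] F [ 1.1 -1.   0.1] open 0.0006 grip 0.0
off [-0.0404, 0.1332, -0.0396] rot [29.4, -5.0, -19.7] dist 0.145
off [-0.0637, 0.2981, -0.0411] rot [29.4, -5.0, -19.7] dist 0.308
off [-0.0713, 0.2765, 0.0091] rot [29.4, -5.0, -19.7] dist 0.286
```

```bash
python3 - <<'E'
from h import *
plan((m2w(L,[230,-50,190]),RT),(m2w(L,[160,-40,170]),RT))
f=cams.grab_frame("side")
z=lambda a:cv2.resize(a[:,:,::-1],None,fx=3,fy=3,interpolation=2)
cv2.imwrite("pics/s5.png",np.hstack([z(f[280:410,370:510]),z(f[170:300,290:410])]))
E
```

```text
t 14.73 mouth [ 358.4 -117.    -4.2] pos [ 0.5116 -0.3213  0.2906] F [ 1.1 -1.   0.1] open 0.0006 grip 0.0
off [0.008, 0.2183, -0.1048] rot [29.4, -5.0, -19.7] dist 0.242
off [0.0163, 0.2695, -0.0527] rot [29.4, -5.0, -19.7] dist 0.275
```

View pics/s5.png

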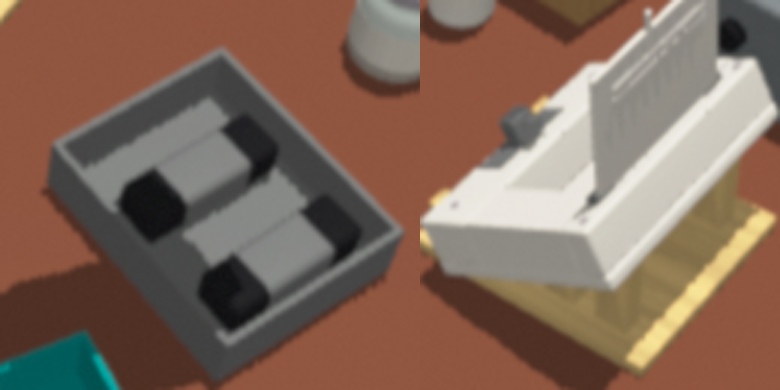

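The pack lies flat beside the old one (left crop, 200,175), and the cover is fully open. Moving behind the cover.

Emit:
play_rows --claw '[0,0,0,0,0,0,0,0,0,0,0,0]' --offset '[[0,0.015,-0.008],[0.002,0.04,-0.02],[0.003,0.065,-0.032],[0.004,0.09,-0.045],[0.005,0.115,-0.058],[0.006,0.14,-0.07],[0.007,0.165,-0.08],[0.008,0.19,-0.092],[0.008,0.215,-0.104],[0.01,0.235,-0.09],[0.014,0.255,-0.07],[0.016,0.268,-0.053]]' --rotation '[[2,-0.3,-1.3],[5,-0.8,-3.3],[8.5,-1.4,-5.7],[12,-2,-8],[15.5,-2.6,-10.4],[19,-3.2,-12.7],[22.5,-3.8,-15],[25.5,-4.3,-17],[28,-4.8,-18.8],[29.4,-5,-19.7],[29.4,-5,-19.7],[29.4,-5,-19.7]]'

```text
t: 15.78
tool_pos: [0.5534, -0.0518, 0.3364]
ee_rot: [[-0.991, -0.12, 0.061], [-0.134, 0.86, -0.493], [0.006, -0.496, -0.868]]
ft_force: [0.1, 0.5, -0.6]
opening: -0.0001
grip_force: 0.0
```

```bash
python3 - <<'E'
from h import *
plan((m2w(L,[150,-40,105]),RT))
print(monitor.observe()["joint_positions"].round(0))
E
```

```text
t 15.78 mouth [154.6 -40.7 166.4] pos [ 0.5534 -0.0518  0.3364] F [ 0.1  0.5 -0.6] open -0.0001 grip 0.0
off [-0.0009, 0.0043, 0.0614] rot [0.2, -0.2, 0.4] dist 0.062
[-36.  12.  22. 105.  27.  70.  73.]
```

Emit:
play_rows --claw '[0,0,0,0,0,0,0,0,0,0,0,0]' --offset '[[0,0.002,0.015],[0,0.004,0.032],[0,0.004,0.048],[0,0.005,0.058],[0,0.008,0.061],[0,0.014,0.061],[0,0.02,0.061],[0,0.025,0.061],[0,0.03,0.061],[0,0.035,0.061],[0,0.04,0.06],[0,0.045,0.059]]' --rotation '[[0,0,0],[0,0,0],[0,0,0],[0,0,0],[0,0,0],[0,0,0],[0,0,0],[0,0,0],[0,0,0],[0,0,0],[0,0,0],[0,0,0]]'

```text
t: 16.78
tool_pos: [0.5526, -0.0453, 0.2653]
ee_rot: [[-0.991, -0.115, 0.062], [-0.13, 0.86, -0.494], [0.004, -0.498, -0.867]]
ft_force: [0.6, -0.7, 3.0]
opening: -0.0001
grip_force: 1.4
```

```bash
python3 - <<'E'
from h import *
plan()
E
```

```text
t 16.78 mouth [113.4 -40.7 108.1] pos [ 0.5526 -0.0453  0.2653] F [ 0.6 -0.7  3. ] open -0.0001 grip 1.3597467401996255
```

Emit:
play_rows --claw '[0,0,0,0,0,0,0,0,0,0,0,0]' --offset '[[0,0.005,-0.001],[0,0.01,-0.002],[0,0.015,-0.003],[0,0.02,-0.004],[0,0.025,-0.005],[0,0.03,-0.006],[0,0.035,-0.006],[0,0.04,-0.006],[0,0.045,-0.005],[0,0.05,-0.005],[0,0.055,-0.004],[0,0.059,-0.004]]' --rotation '[[0,0,0],[0,0,0],[0,0,0],[0,0,0],[0,0,0],[0,0,0],[0,0,0],[0,0,0],[0,0,0],[0,0,0],[0,0,0],[0,0,0]]'

```text
t: 17.78
tool_pos: [0.545, 0.0075, 0.2384]
ee_rot: [[-0.991, -0.116, 0.06], [-0.13, 0.86, -0.494], [0.005, -0.497, -0.868]]
ft_force: [0.0, -1.6, 0.3]
opening: 0.0002
grip_force: 0.9
```

```bash
python3 - <<'E'
from h import *
plan()
f=cams.grab_frame("side")
cv2.imwrite("pics/s6.png",cv2.resize(f[110:300,280:430,::-1],None,fx=3,fy=3,interpolation=2))
E
```

```text
t 17.78 mouth [ 53.7 -41.4 111.5] pos [0.545  0.0075 0.2384] F [ 0.  -1.6  0.3] open 0.0002 grip 0.8970985561609268
```

View pics/s6.png

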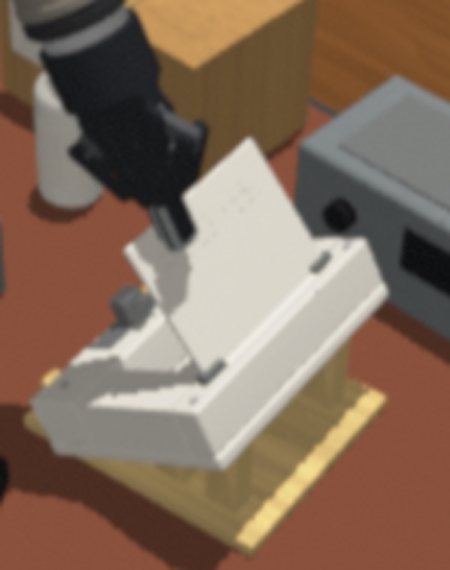

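The finger is pressing on the outer face at (175,235) and the cover is following down. That was picture 11, one over the limit of 10, so I'll check only by numbers from here.

Emit:
play_rows --claw '[0,0,0,0,0,0,0,0,0,0,0,0]' --offset '[[0,0.006,0.002],[0,0.012,0.004],[0,0.018,0.006],[0,0.025,0.0085],[0,0.031,0.012],[0,0.037,0.0155],[0,0.043,0.019],[0,0.049,0.0225],[0,0.054,0.027],[0,0.059,0.0315],[0,0.064,0.036],[0,0.068,0.04]]' --rotation '[[0,0,0],[0,0,0],[0,0,0],[0,0,0],[0,0,0],[0,0,0],[0,0,0],[0,0,0],[0,0,0],[0,0,0],[0,0,0],[0,0,0]]'

```text
t: 18.83
tool_pos: [0.5394, 0.0455, 0.1697]
ee_rot: [[-0.992, -0.115, 0.06], [-0.13, 0.86, -0.494], [0.006, -0.498, -0.867]]
ft_force: [-0.3, -2.8, 2.1]
opening: -0.0001
grip_force: 1.5
```

```bash
python3 - <<'E'
from h import *
plan()
print(RM.inv().apply(monitor.observe()["ft_force"]).round(1))
E
```

```text
t 18.83 mouth [-13.9 -41.9  71.2] pos [0.5394 0.0455 0.1697] F [-0.3 -2.8  2.1] open -0.0001 grip 1.4744698646245524
[ 3.4 -0.6  0.5]
```

Emit:
play_rows --claw '[0,0,0,0,0,0,0,0,0,0,0,0]' --offset '[[0,0.003,0.004],[0,0.006,0.008],[0,0.009,0.013],[0,0.012,0.018],[0,0.015,0.023],[0,0.017,0.027],[0,0.019,0.031],[0,0.02,0.034],[0,0.021,0.037],[0,0.022,0.039],[0,0.022,0.041],[0,0.022,0.042]]' --rotation '[[0,0,0],[0,0,0],[0,0,0],[0,0,0],[0,0,0],[0,0,0],[0,0,0],[0,0,0],[0,0,0],[0,0,0],[0,0,0],[0,0,0]]'

```text
t: 19.83
tool_pos: [0.5398, 0.0444, 0.1233]
ee_rot: [[-0.991, -0.115, 0.061], [-0.13, 0.86, -0.493], [0.005, -0.497, -0.868]]
ft_force: [-2.1, 1.0, 8.8]
opening: 0.0001
grip_force: 4.2
```

```bash
python3 - <<'E'
from h import *
plan()
print(RM.inv().apply(monitor.observe()["ft_force"]).round(1))
E
```

```text
t 19.83 mouth [-36.1 -41.7  30.5] pos [0.5398 0.0444 0.1233] F [-2.1  1.   8.8] open 0.0001 grip 4.152370754163712
[ 3.3 -1.9  8.3]
```

Emit:
play_rows --claw '[0,0,0,0,0,0,0,0]' --offset '[[0,0.001,0.001],[0,0.001,0.002],[0,0.002,0.003],[0,0.002,0.004],[0,0.003,0.005],[0,0.003,0.006],[0,0.003,0.007],[0,0.003,0.007]]' --rotation '[[0,0,0],[0,0,0],[0,0,0],[0,0,0],[0,0,0],[0,0,0],[0,0,0],[0,0,0]]'

```text
t: 20.5
tool_pos: [0.5397, 0.0437, 0.115]
ee_rot: [[-0.991, -0.116, 0.061], [-0.131, 0.86, -0.493], [0.005, -0.496, -0.868]]
ft_force: [0.5, 0.4, 0.4]
opening: 0.0
grip_force: 0.0
```

```bash
python3 - <<'E'
from h import *
plan()
print(RM.inv().apply(monitor.observe()["ft_force"]).round(1))
E
```

```text
t 20.5 mouth [-39.6 -42.   22.9] pos [0.5397 0.0437 0.115 ] F [0.5 0.4 0.4] open 0.0 grip 0.0
[-0.1  0.5  0.5]
```

Force dropped to zero, so it has probably snapped. I'll press lightly to confirm, then retreat.

Emit:
play_rows --claw '[0,0,0,0,0,0]' --offset '[[0,0,0.001],[0,0,0.002],[0,0,0.003],[0,0,0.004],[0,0,0.0045],[0,0,0.0045]]' --rotation '[[0,0,0],[0,0,0],[0,0,0],[0,0,0],[0,0,0],[0,0,0]]'

```text
t: 21.0
tool_pos: [0.5401, 0.0424, 0.1123]
ee_rot: [[-0.991, -0.116, 0.061], [-0.131, 0.86, -0.493], [0.005, -0.496, -0.868]]
ft_force: [-5.8, 4.8, 13.8]
opening: 0.0001
grip_force: 7.3
```

```bash
python3 - <<'E'
from h import *
plan()
print(RM.inv().apply(monitor.observe()["ft_force"]).round(1))
E
```

```text
t 21.0 mouth [-39.9 -41.7  19.9] pos [0.5401 0.0424 0.1123] F [-5.8  4.8 13.8] open 0.0001 grip 7.298978957987856
[ 2.1 -5.1 14.7]
```

Emit:
play_rows --claw '[0,0,0,0,0,0,0,0,0,0,0,0]' --offset '[[0,0,-0.004],[0,0,-0.008],[0,0,-0.014],[0,0,-0.025],[0,0,-0.045],[0,0,-0.07],[0,0,-0.1],[0,0.01,-0.13],[0,0.04,-0.16],[0,0.07,-0.19],[0,0.1,-0.21],[0,0.12,-0.22]]' --rotation '[[0,0,0],[0,0,0],[0,0,0],[0,0,0],[0,0,0],[0,0,0],[0,0,0],[0,0,0],[0,0,0],[0,0,0],[0,0,0],[0,0,0]]'

```text
t: 22.0
tool_pos: [0.5121, 0.2587, 0.2445]
ee_rot: [[-0.991, -0.119, 0.064], [-0.135, 0.862, -0.489], [0.003, -0.493, -0.87]]
ft_force: [-0.3, 1.0, -0.3]
opening: 0.0002
grip_force: 0.0
```

Emit:
play_rows --claw '[0,0,0,0,0,0,0,0,0,0]' --offset '[[0,0,0],[0,0,0],[0,0,0],[0,0,0],[0,0,0],[0,0,0],[0,0,0],[0,0,0],[0,0,0],[0,0,0]]' --rotation '[[0,0,0],[0,0,0],[0,0,0],[0,0,0],[0,0,0],[0,0,0],[0,0,0],[0,0,0],[0,0,0],[0,0,0]]'

```text
t: 22.83
tool_pos: [0.5129, 0.2527, 0.2428]
ee_rot: [[-0.991, -0.115, 0.061], [-0.13, 0.86, -0.493], [0.005, -0.497, -0.868]]
ft_force: [1.1, 0.1, 0.3]
opening: 0.0
grip_force: 0.0
```

```bash
python3 - <<'E'
from h import *
plan()
for n in("side","top"):
    f=cams.grab_frame(n); a=cv2.imread(f"pics/{n}0.png")[:,:,::-1]
    m=(cv2.absdiff(f,a).max(2)>40).astype(np.uint8)
    k,_,st,ce=cv2.connectedComponentsWithStats(m)
    print(n,[s.tolist() for s in st[1:] if s[4]>25])
    poly=proj(n,m2w(L,[[55,75,5],[55,-75,5],[-55,-75,5],[-55,75,5]])).astype(np.int32)
    w=np.zeros(m.shape,np.uint8);cv2.fillPoly(w,[poly],1);print("cover changed frac",m[w>0].mean())
E
```

```text
t 22.83 mouth [-158.2  -41.4  239. ] pos [0.5129 0.2527 0.2428] F [1.1 0.1 0.3] open 0.0 grip 0.0
side [[38, 0, 23, 5, 42], [44, 0, 86, 170, 4581], [72, 0, 144, 75, 4850], [0, 22, 17, 39, 270], [211, 32, 20, 33, 333], [191, 52, 35, 30, 478], [35, 62, 10, 15, 77], [208, 73, 52, 76, 1992], [0, 89, 63, 77, 1119], [24, 93, 39, 63, 1044], [101, 153, 43, 141, 1885], [57, 164, 11, 6, 33], [45, 172, 24, 12, 159], [12, 174, 97, 269, 8696], [60, 193, 13, 12, 104], [225, 200, 16, 9, 86], [146, 205, 73, 139, 3812], [245, 225, 12, 11, 75], [74, 228, 5, 16, 39], [82, 243, 11, 27, 73], [134, 296, 17, 26, 72], [86, 298, 4, 11, 30], [83, 310, 7, 39, 83], [410, 321, 51, 41, 698], [170, 327, 8, 29, 91], [176, 422, 8, 11, 50], [150, 436, 25, 16, 200], [100, 450, 10, 16, 69], [130, 452, 12, 5, 30], [113, 459, 23, 15, 213]]
cover changed frac 0.0
top [[44, 201, 182, 279, 20804], [424, 210, 25, 49, 473], [152, 216, 54, 37, 1009], [148, 225, 4, 19, 34], [32, 226, 14, 53, 437], [148, 250, 63, 25, 736], [224, 251, 10, 15, 117], [153, 278, 147, 161, 6628], [0, 400, 40, 27, 773], [179, 420, 74, 32, 1154], [301, 436, 29, 18, 247], [334, 438, 29, 42, 484], [253, 442, 12, 5, 31], [277, 442, 54, 29, 413], [0, 468, 24, 12, 156], [240, 469, 24, 11, 79]]
cover changed frac 0.0
```

The cover and lamp look the same as at the start in both views, so it is shut and latched. The only change in the crate is the new pack; the other differences lie along the arm and its shadow. Handing in.

```bash
python3 -c "
from station import sign_off
print(sign_off())"
```

```text
the job is handed in; nothing more can be done
None
```

The battery pack lies flat in the crate beside the old one and the lamp cover is shut and latched; I handed the job in at about 23 s, having viewed 11 pictures, one over the limit of 10.

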